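# Hang the blue ear defenders over the rail in a dental lab

### The job

Grinding is over: hang the ear defenders with the blue cups over the steel rail, near the middle of the bar, so that the headband rests on top of the bar, square across it, with one cup hanging on each side. Leave the orange ear defenders and the plaster jaw model where they are.

Things in the scene. Friction and masses are not known exactly. Their poses are not given: they have to be found in the camera images.
- blue_defenders: Rigid ear defenders, BLUE cups, 0.2 kg, standing on the cups, arch up; 132 (x) x 56 (y) x 150 (z) mm. Origin: underside, midway between the cups; z up, x cup to cup, y across the band; symmetric. On top a firm black crown pad, 64 (x) x 24 (y) mm, z 128 (flat underside, to rest on the bar) to 150; pinch it across y from above. Cups 70 high; the gap between them is 56 in x, free up to the pad.
- orange_defenders: Bystander: ear defenders of the same shape and size but with ORANGE cups, loose, standing upright on the bench. Origin and axes as for the blue ones. To be left alone.
- model: Bystander: loose cream plaster jaw model on a block 60 mm (x) by 66 mm (y), 32 mm high with its teeth; origin at the centre of its underside. To be left alone.
- rail_mid (a point): Middle of the bar of a fixed steel rail, on the bar's axis, 147 mm above the bench. The round bar, 16 mm in diameter, lies level along this frame's y, 300 mm long between two thin posts with red balls (22 mm) on top and foot plates 90 x 36 mm. z is up, x level and square to the bar. Free space under the bar down to the bench.
Things that resemble listed ones, but are neither listed nor needed, are in the scene too. What is shaped like the blue_defenders but yellow is not meant.

How it is judged:
By the outcome, as a careful person would: the job done as asked, in the order asked, and still so for the second after the job is handed in, with the robot touching nothing.
It also fails if it takes over 42 s, if anything falls off the work surface, if the arm or the gripper's body presses on something with over 40 N, if the wrist force passes 120 N, or if a joint passes its speed limit or range.

### The arm

A 6-joint arm with a two-finger parallel gripper is mounted at the origin on the work surface. World frame = base frame: x ahead of the robot, y to its left, z up, the work surface at z = 0. Lengths are in m, angles in rad, forces in N, time in s.
With the tool pointing down it reaches from about 0.275 to 0.975 m from the base axis. Payload 8.4 kg.
Tool frame: the origin (TCP) lies midway between the tips of the shut fingers; the grasp point (between the pads) lies 19 mm behind it; z points along the fingers, y is the line along which they close (so a half turn about z gives the same grasp; the last joint's range is limited). The gripper opens to 92 mm and grips with 3 to 60 N. Pads are 20 mm wide; open, the fingers measure 128 mm over their backs; the gripper's body (75 mm by 189 mm) begins 69 mm behind the grasp point.
Start: joints at [-0.002, 0.353, 1.633, -0, 1.155, -0.002], TCP at [0.625, -0, 0.215] pointing down, gripper open.
Joint ranges: [-2.63, 2.63], [-0.92, 2.1], [0.06, 2.66], [-1.3, 4.44], [0, 2.69], [-3.02, 3.02]. Speed limits (rad/s): [2.22, 2.22, 2.79, 3.14, 3.14, 3.14].

### API

Orientations are given as a unit quaternion [w, x, y, z].
In Python, from station import arm gives the robot as it stands.
- The arm moves only by the tool play_rows, never from a script. Its argument "targets" is a list of rows, each an object of numbers: "x", "y", "z": the shift along the tool's x, y, z in mm; "yaw": the turn about the tool's z in degrees; "fingers": the opening, from -1 (shut) to 1 (fully open). In form: [{"x": .., "y": .., "z": .., "yaw": .., "fingers": ..}, ...]. A call has 1 to 5 rows; each row is the pose to reach, as a shift and turn from the pose commanded when the call began, along the tool's axes at that moment; what a row does not reach only later rows make up. A row lasts 1/12 s, in which the tool goes at most 41.7 mm and 7.16 degrees, less where a joint would pass 70% of its speed; a pose out of reach is approached as far as the arm can. A call with a gripper value outside its range is refused whole. The fingers move at their own pace and stop on an object; "newtons" is the grip in N (left out, the last holds). Time passes only in rows, so rows that repeat a pose let the fingers close. It gives the time, the measured TCP pose, the force, the opening and the grip force at its end, in the units of the state.
- arm.sense(): the state, without advancing time (a new reading comes with each control period).
- arm.snapshot(name): name is "scene" or "side" or "wrist"; returns (picture, depth): 400x640x3 uint8, red, green, blue; 400x640 float32, m along the optical axis (not along the pixel's ray), 0 where there is no reading.
- arm.get_calibration(name): a dict with "K" (3x3 intrinsics, pixels), "rvec" (rotation vector, rad) and "tvec" (3), from world to camera coordinates, as OpenCV has them; the wrist camera has in their place "tool_from_camera" (4x4, takes a point from camera to tool coordinates, whose origin is the TCP and whose axes are the flange's). Camera axes: x right, y down, z forward; pixel columns grow to the right and rows downward; lengths in m; the calibration is good to about 2 mm. A picture is of the moment at which its call begins: read the wrist's pose just before it. get_calibration takes no time and is no camera call.
- arm.finish_job(): hands the job in; it is judged then, once.
The state is a dict: "time": time; "joints": joint angles; "qd": joint speeds; "joint_torque": joint torques, N m; "tool_pos": TCP position; "tool_rot": TCP orientation; "force": force on the tool from outside, world axes, zero at the start; "wrist_torque": the same for the moment, N m; "finger_gap": finger opening in m; "gripper_force": force on a finger pad.
Only numpy, scipy, OpenCV 4.12 (cv2) and the standard library are available. Lean on these libraries where they do the work, as an engineer would, in place of code of your own. Each camera call takes 0.05 s, during which the arm holds its last target. There are 200 camera calls.

## Working session

There is one attempt and no reset: what is moved stays moved. The work goes in short steps, Python scripts to look and compute and a tool call to move; the robot and the scene stay as the last step left them, time stands still between calls to the robot, and variables do not carry over. Pictures are saved under pics/ and viewed, at most 10 in all, crops included, and the job is handed in when it is done.

Besides the shell and the picture viewer there is one more tool, called after "Call:" by a JSON object that holds its "name" and its "arguments", one argument or row to a line. play_rows: Moves the arm, as the interface text tells. Its arguments: {"type":"object","properties":{"targets":{"type":"array"},"newtons":{"type":"number"}},"required":["targets"]}

```bash
mkdir -p pics; cat > h.py <<'E'
import numpy as np, cv2
from station import arm
def cam(n):
    c=arm.get_calibration(n); K=np.array(c["K"])
    if n=="wrist":
        s=arm.sense(); w,x,y,z=s["tool_rot"]
        from scipy.spatial.transform import Rotation as R
        T=np.eye(4);T[:3,:3]=R.from_quat([x,y,z,w]).as_matrix();T[:3,3]=s["tool_pos"]
        return K,T@np.array(c["tool_from_camera"])
    T=np.eye(4);T[:3,:3]=cv2.Rodrigues(np.array(c["rvec"],float))[0];T[:3,3]=np.ravel(c["tvec"])
    return K,np.linalg.inv(T)
def cloud(K,T,d):
    v,u=np.mgrid[:d.shape[0],:d.shape[1]]
    p=np.stack([(u-K[0,2])/K[0,0]*d,(v-K[1,2])/K[1,1]*d,d],-1)
    return p@T[:3,:3].T+T[:3,3]
E
python3 - <<'E'
from h import *
o=[]
for n in("scene","side"):
    K,T=cam(n); p,d=arm.snapshot(n); np.savez(f"{n}0.npz",p=p,d=d,K=K,T=T); cv2.imwrite(f"pics/{n}0.png",p[:,:,::-1])
    print(n,T[:3,3].round(3),(d>0).mean())
s=arm.sense();print(s["time"],s["tool_pos"],s["tool_rot"])
E
```

```text
scene [ 1.008 -0.004  0.662] 0.99615625
side [ 0.038 -0.746  0.684] 0.99594921875
0.1 [6.24584461e-01 8.94969789e-06 2.13939497e-01] [-4.25073795e-04  7.07108645e-01  7.07104661e-01 -4.25822857e-04]
```

View pics/scene0.png

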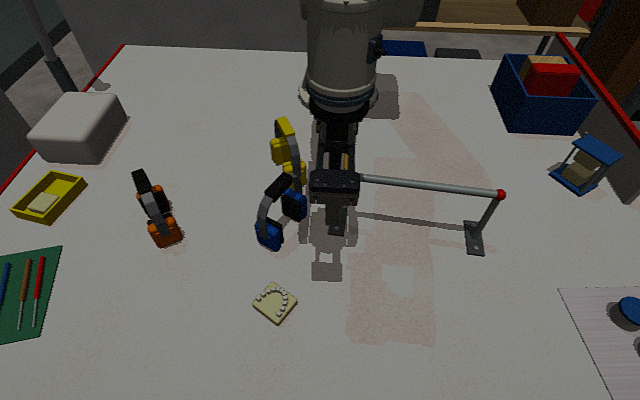

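View pics/side0.png

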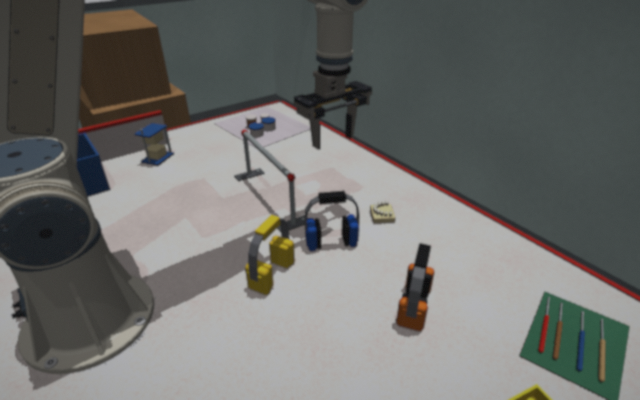

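Scene view: the blue defenders are at (280,210), and the yellow look-alike is at (288,155). The orange pair is at (157,208) and the jaw model at (274,302). The rail runs from about (360,178) to the red ball at (500,195). In the side view, blue is at (332,222), the yellow look-alike at (270,255), orange at (417,285), and the rail balls at (245,131) and (291,177). What could be mistaken for the target: yellow, orange, and small blue items (the blue frame at (590,165), the blue lid at (630,312)). I choose the blue pair at (280,210).

```bash
python3 - <<'E'
from h import *
box={"scene":(250,165,312,255),"side":(295,180,365,255)}
for n in("scene","side"):
    f=np.load(n+"0.npz");p,d,K,T=f["p"],f["d"],f["K"],f["T"];P=cloud(K,T,d)
    hsv=cv2.cvtColor(p,cv2.COLOR_RGB2HSV);h,s,v=cv2.split(hsv)
    x0,y0,x1,y1=box[n];B=np.zeros(h.shape,bool);B[y0:y1,x0:x1]=1
    z=P[...,2]
    blue=B&(h>105)&(h<130)&(s>140)&(z>.01)&(z<.1)
    k,l,st,c=cv2.connectedComponentsWithStats(blue.astype(np.uint8))
    for i in range(1,k):
        if st[i,4]>40:
            q=P[l==i];print(n,"cup",st[i],q.min(0).round(3),q.max(0).round(3),np.median(q,0).round(3))
    pad=B&(v<60)&(z>.12)&(z<.17);q=P[pad&(z>.143)]
    r=cv2.minAreaRect((q[:,:2]*1000).astype(np.float32));print(n,"pad",len(q),r,np.median(q,0),P[pad].min(0).round(3),P[pad].max(0).round(3))
    red=((h<6)|(h>174))&(s>150)&(v>80)&(z>.13)&(z<.2)&(P[...,0]>.2)
    k,l,st,c=cv2.connectedComponentsWithStats(red.astype(np.uint8))
    for i in range(1,k):
        if st[i,4]>15: print(n,"red",st[i],c[i].round(1),np.median(P[l==i],0).round(3))
    grey=(z>.135)&(z<.165)&(s<60)&(P[...,0]>.3)&(P[...,0]<.8)&(P[...,1]>-.06)&(P[...,1]<.4)
    if n=="side": grey&=d>0
    q=P[grey]; 
    if len(q): 
        L=cv2.fitLine(q[:,:2].astype(np.float32),cv2.DIST_HUBER,0,.01,.01).ravel();print(n,"bar",len(q),L,q.min(0).round(3),q.max(0).round(3))
    cv2.imwrite(f"pics/crop_{n}.png",cv2.resize(p[y0-30:y1+30,x0-40:x1+40,::-1],None,fx=4,fy=4))
E
```

```text
scene cup [283 188  24  30 255] [ 0.479 -0.109  0.011] [ 0.517 -0.057  0.071] [ 0.504 -0.071  0.067]
scene cup [255 221  27  29 388] [ 0.574 -0.154  0.011] [ 0.607 -0.103  0.093] [ 0.599 -0.12   0.051]
scene pad 326 ((542.321044921875, -106.24153137207031), (22.673587799072266, 64.72825622558594), 61.579959869384766) [ 0.54523461 -0.10622078  0.14883822] [ 0.496 -0.139  0.12 ] [ 0.595 -0.075  0.152]
scene red [497 189   9   8  50] [501.  192.7] [0.539 0.313 0.155]
scene bar 1096 [0.09399437 0.99557275 0.52489656 0.14853632] [0.505 0.049 0.135] [0.545 0.315 0.156]
side cup [347 215  11  30 222] [ 0.563 -0.158  0.011] [ 0.595 -0.111  0.072] [ 0.573 -0.148  0.06 ]
side cup [307 219  11  31 272] [ 0.475 -0.111  0.011] [ 0.511 -0.065  0.071] [ 0.485 -0.102  0.057]
side pad 162 ((538.1181640625, -110.08636474609375), (20.48241424560547, 62.56057357788086), 62.5755615234375) [ 0.53619488 -0.1106068   0.14850906] [ 0.508 -0.13   0.131] [ 0.565 -0.088  0.151]
side bar 384 [0.08554904 0.99633396 0.51070875 0.10031941] [0.496 0.004 0.135] [0.54  0.316 0.156]
```

View pics/crop_side.png

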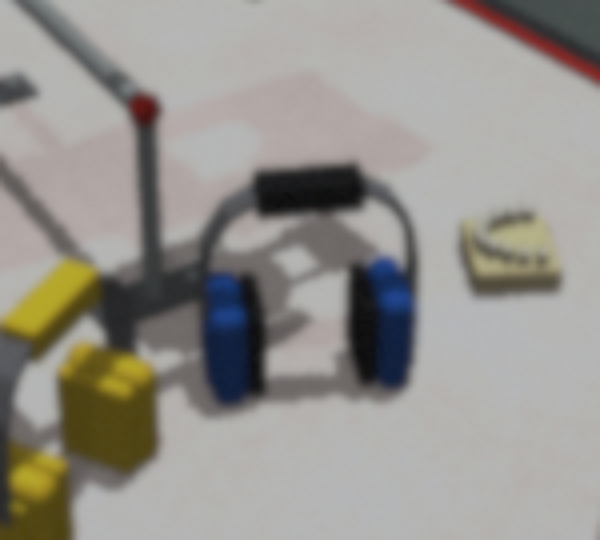

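The crop confirms blue cups with a black pad on top, standing clear, centre ≈ (0.540,−0.108) and long axis ≈ −28°. The pad is 64×22 mm at z 0.149, matching the given size. The bar runs at about 85° with its top at 0.155. I'll move above the pad.

Call:
{"name": "play_rows", "arguments": {
  "targets": [
    {"x":-35,"y":-28,"z":0,"yaw":-7,"fingers":1},
    {"x":-70,"y":-55,"z":0,"yaw":-14,"fingers":1},
    {"x":-108,"y":-85,"z":0,"yaw":-21,"fingers":1},
    {"x":-108,"y":-85,"z":0,"yaw":-28,"fingers":1},
    {"x":-108,"y":-85,"z":0,"yaw":-35,"fingers":1}
  ]
}}

```text
time: 0.52
tool_pos: [0.5375, -0.1103, 0.2143]
tool_rot: [-0.001, 0.46, 0.888, -0.001]
force: [0.6, -0.7, 0.1]
finger_gap: 0.0919
gripper_force: 0.0
```

Call:
{"name": "play_rows", "arguments": {
  "targets": [
    {"x":0,"y":0,"z":0,"yaw":-7,"fingers":1},
    {"x":0,"y":0,"z":0,"yaw":-14,"fingers":1},
    {"x":0,"y":0,"z":0,"yaw":-21,"fingers":1},
    {"x":0,"y":0,"z":0,"yaw":-27,"fingers":1},
    {"x":0,"y":0,"z":0,"yaw":-27,"fingers":1}
  ]
}}

```text
time: 0.93
tool_pos: [0.5397, -0.108, 0.2143]
tool_rot: [-0.0, 0.24, 0.971, -0.0]
force: [0.1, -0.6, 0.3]
finger_gap: 0.0917
gripper_force: 0.0
```

```bash
cat > m.py <<'E'
from h import *
from scipy.spatial.transform import Rotation as R
def state():
    s=arm.sense();w,x,y,z=s["tool_rot"];M=R.from_quat([x,y,z,w]).as_matrix()
    print("t",round(s["time"],2),"tcp",np.round(s["tool_pos"],4),"tool y deg",np.degrees(np.arctan2(M[1,1],M[0,1])).round(1),"gap",round(s["finger_gap"],4),"F",np.round(s["force"],1));return s,M
E
python3 - <<'E'
from m import *
s,M=state()
for n in("wrist","scene","side"):
    K,T=cam(n);p,d=arm.snapshot(n);P=cloud(K,T,d);z=P[...,2]
    if n=="wrist": cv2.imwrite("pics/w1.png",p[:,:,::-1])
    h,S,v=cv2.split(cv2.cvtColor(p,cv2.COLOR_RGB2HSV))
    red=((h<8)|(h>172))&(S>110)&(z>.13)&(z<.2)&(P[...,0]>.3)&(P[...,0]<.7)&(P[...,1]>-.1)
    k,l,st,c=cv2.connectedComponentsWithStats(red.astype(np.uint8))
    for i in range(1,k):
        if st[i,4]>12:
            q=P[l==i].mean(0);ray=q-T[:3,3];q=q+ray/np.linalg.norm(ray)*.0075;print(n,"ball",st[i],q.round(4))
    g=(z>.148)&(z<.162)&(S<70)&(P[...,0]>.47)&(P[...,0]<.58)&(P[...,1]>.02)&(P[...,1]<.3)
    if g.sum()>20:
        q=P[g];L=cv2.fitLine(q[:,:2].astype(np.float32),cv2.DIST_HUBER,0,.01,.01).ravel();print(n,"bar",len(q),L.round(4),np.percentile(q[:,2],98))
    pad=(v<70)&(z>.143)&(z<.156)&(np.hypot(P[...,0]-.54,P[...,1]+.108)<.045)
    q=P[pad]
    if len(q)>20:print(n,"pad",len(q),cv2.minAreaRect((q[:,:2]*1000).astype(np.float32)))
E
```

```text
t 0.93 tcp [ 0.5397 -0.108   0.2143] tool y deg 62.3 gap 0.0917 F [ 0.1 -0.6  0.3]
wrist ball [435  75  32  31 769] [0.5057 0.0165 0.1467]
wrist bar 4343 [0.0947 0.9955 0.5115 0.0833] 0.15557999909597542
wrist pad 2281 ((539.2567138671875, -104.74542236328125), (23.375267028808594, 63.230159759521484), 61.713626861572266)
scene ball [337 170   9  11  78] [0.5071 0.015  0.1463]
scene ball [496 189  10  11  86] [0.5358 0.316  0.1474]
scene bar 950 [0.1006 0.9949 0.5274 0.1874] 0.15558800749879978
scene pad 335 ((541.9107055664062, -107.16333770751953), (25.66343879699707, 64.21880340576172), 62.9595947265625)
side ball [288 174   6   7  33] [0.5061 0.0163 0.1483]
side bar 277 [0.0972 0.9953 0.5173 0.1508] 0.15528839956603502
side pad 169 ((539.2960205078125, -107.36381530761719), (24.798837661743164, 62.78764343261719), 62.134010314941406)
```

View pics/w1.png

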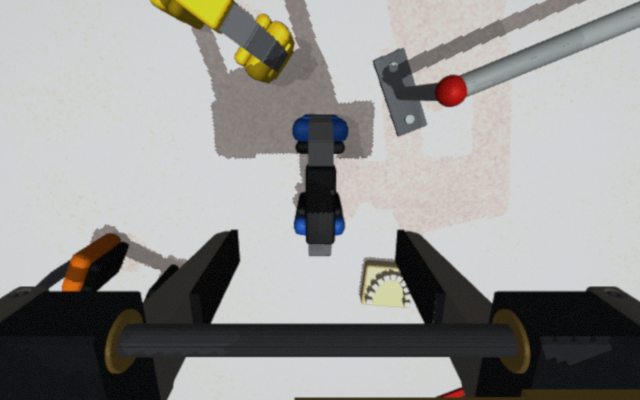

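The wrist view shows the blue pad at about (320,195), between the fingers and aligned. The rail's near ball is at (450,90). Rail middle ≈ (0.521,0.166), axis ≈ 84.3°, bar top 0.155; the ball spacing is 0.30 m as given. I'll descend and grip high on the pad, so the tips stay above its underside.

Call:
{"name": "play_rows", "arguments": {
  "targets": [
    {"x":0,"y":0,"z":30,"yaw":0,"fingers":1},
    {"x":0,"y":0,"z":60,"yaw":0,"fingers":1},
    {"x":0,"y":0,"z":75,"yaw":0,"fingers":0},
    {"x":0,"y":0,"z":81,"yaw":0,"fingers":0},
    {"x":0,"y":0,"z":81,"yaw":0,"fingers":0}
  ],
  "newtons": 30
}}

```text
time: 1.5
tool_pos: [0.5391, -0.1078, 0.1323]
tool_rot: [-0.001, 0.243, 0.97, -0.0]
force: [0.2, 0.1, -0.1]
finger_gap: 0.0737
gripper_force: 0.0
```

Call:
{"name": "play_rows", "arguments": {
  "targets": [
    {"x":0,"y":0,"z":0,"yaw":0,"fingers":-1},
    {"x":0,"y":0,"z":0,"yaw":0,"fingers":-1},
    {"x":0,"y":0,"z":0,"yaw":0,"fingers":-1},
    {"x":0,"y":0,"z":0,"yaw":0,"fingers":-1},
    {"x":0,"y":0,"z":0,"yaw":0,"fingers":-1}
  ]
}}

```text
time: 1.92
tool_pos: [0.5404, -0.1081, 0.1344]
tool_rot: [0.001, 0.242, 0.97, 0.0]
force: [0.1, -0.0, 0.6]
finger_gap: 0.0407
gripper_force: 0.0
```

Call:
{"name": "play_rows", "arguments": {
  "targets": [
    {"x":0,"y":0,"z":0,"yaw":0,"fingers":-1},
    {"x":0,"y":0,"z":0,"yaw":0,"fingers":-1},
    {"x":0,"y":0,"z":0,"yaw":0,"fingers":-1}
  ]
}}

```text
time: 2.17
tool_pos: [0.5401, -0.108, 0.1337]
tool_rot: [0.0, 0.242, 0.97, 0.0]
force: [0.5, 0.1, 2.3]
finger_gap: 0.0241
gripper_force: 30.0
```

Gap is 24 mm at 30 N, so the grasp is good. Lifting.

Call:
{"name": "play_rows", "arguments": {
  "targets": [
    {"x":0,"y":0,"z":-10,"yaw":0,"fingers":-1},
    {"x":0,"y":0,"z":-30,"yaw":0,"fingers":-1},
    {"x":0,"y":0,"z":-60,"yaw":0,"fingers":-1},
    {"x":0,"y":0,"z":-90,"yaw":0,"fingers":-1},
    {"x":0,"y":0,"z":-120,"yaw":0,"fingers":-1}
  ]
}}

```text
time: 2.58
tool_pos: [0.5394, -0.1079, 0.2552]
tool_rot: [-0.001, 0.242, 0.97, -0.0]
force: [1.0, -0.6, -2.1]
finger_gap: 0.024
gripper_force: 29.9
```

Call:
{"name": "play_rows", "arguments": {
  "targets": [
    {"x":0,"y":0,"z":-30,"yaw":-5,"fingers":-1},
    {"x":0,"y":0,"z":-55,"yaw":-10,"fingers":-1},
    {"x":0,"y":0,"z":-70,"yaw":-15,"fingers":-1},
    {"x":0,"y":0,"z":-70,"yaw":-20,"fingers":-1},
    {"x":0,"y":0,"z":-70,"yaw":-22,"fingers":-1}
  ]
}}

```text
time: 3.0
tool_pos: [0.5403, -0.1081, 0.3255]
tool_rot: [0.001, 0.05, 0.999, -0.0]
force: [-0.7, 0.0, -3.5]
finger_gap: 0.0239
gripper_force: 29.9
```

```bash
python3 - <<'E'
from m import *
s,M=state();D=np.array([.521,.166,s["tool_pos"][2]])-s["tool_pos"]
print("tool shift mm",(M.T@D*1000).round(1))
K,T=cam("side");p,d=arm.snapshot("side");P=cloud(K,T,d);cv2.imwrite("pics/s2.png",p[:,:,::-1])
h,S,v=cv2.split(cv2.cvtColor(p,cv2.COLOR_RGB2HSV));z=P[...,2]
b=(h>105)&(h<130)&(S>130)&(z>.15)&(z<.35)&(np.hypot(P[...,0]-.54,P[...,1]+.108)<.12)
k,l,st,c=cv2.connectedComponentsWithStats(b.astype(np.uint8))
for i in range(1,k):
    if st[i,4]>40:q=P[l==i];print(st[i],q.min(0).round(3),q.max(0).round(3),np.median(q,0).round(3))
E
```

```text
t 3.0 tcp [ 0.5403 -0.1081  0.3255] tool y deg 84.3 gap 0.0239 F [-0.7  0.  -3.5]
tool shift mm [ 4.650e+01  2.708e+02 -2.000e-01]
[344 143  16  32 234] [ 0.573 -0.143  0.202] [ 0.602 -0.093  0.263] [ 0.583 -0.135  0.25 ]
[305 154  18  33 414] [ 0.473 -0.132  0.203] [ 0.502 -0.087  0.262] [ 0.481 -0.123  0.236]
```

View pics/s2.png

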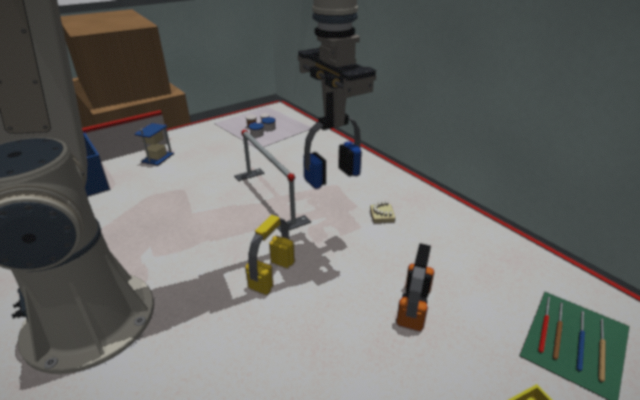

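The defenders hang level at (332,155), cup undersides ≈ 0.19 m, clear of the rail. The orange pair and the jaw model are untouched. Next move is over the middle of the bar.

Call:
{"name": "play_rows", "arguments": {
  "targets": [
    {"x":3,"y":15,"z":0,"yaw":0,"fingers":-1},
    {"x":8,"y":45,"z":0,"yaw":0,"fingers":-1},
    {"x":13,"y":75,"z":0,"yaw":0,"fingers":-1},
    {"x":18,"y":105,"z":0,"yaw":0,"fingers":-1},
    {"x":23,"y":135,"z":0,"yaw":0,"fingers":-1}
  ]
}}

```text
time: 3.47
tool_pos: [0.5305, 0.0298, 0.3237]
tool_rot: [-0.0, 0.053, 0.999, -0.0]
force: [-0.2, -0.7, -2.4]
finger_gap: 0.0234
gripper_force: 30.0
```

Call:
{"name": "play_rows", "arguments": {
  "targets": [
    {"x":5,"y":30,"z":0,"yaw":0,"fingers":-1},
    {"x":10,"y":60,"z":0,"yaw":0,"fingers":-1},
    {"x":15,"y":90,"z":0,"yaw":0,"fingers":-1},
    {"x":20,"y":115,"z":0,"yaw":0,"fingers":-1},
    {"x":23,"y":136,"z":0,"yaw":0,"fingers":-1}
  ]
}}

```text
time: 3.88
tool_pos: [0.5217, 0.1681, 0.3237]
tool_rot: [-0.0, 0.053, 0.999, 0.0]
force: [0.2, 0.1, -2.4]
finger_gap: 0.0237
gripper_force: 30.0
```

Call:
{"name": "play_rows", "arguments": {
  "targets": [
    {"x":0,"y":0,"z":0,"yaw":0,"fingers":-1},
    {"x":0,"y":0,"z":0,"yaw":0,"fingers":-1}
  ]
}}

```text
time: 4.05
tool_pos: [0.5221, 0.1669, 0.3235]
tool_rot: [-0.0, 0.052, 0.999, -0.0]
force: [0.6, 0.0, -2.1]
finger_gap: 0.0236
gripper_force: 30.0
```

```bash
cat > look.py <<'E'
from m import *
import sys
s,M=state();D=np.array([.521,.166,s["tool_pos"][2]])-s["tool_pos"]
print("tool shift mm",(M.T@D*1000).round(1))
for n in("scene","side"):
    K,T=cam(n);p,d=arm.snapshot(n);P=cloud(K,T,d);cv2.imwrite(f"pics/{sys.argv[1]}_{n}.png",p[:,:,::-1])
    h,S,v=cv2.split(cv2.cvtColor(p,cv2.COLOR_RGB2HSV));z=P[...,2]
    b=(h>105)&(h<130)&(S>130)&(z>.02)&(z<.35)&(np.hypot(P[...,0]-.521,P[...,1]-.166)<.12)
    k,l,st,c=cv2.connectedComponentsWithStats(b.astype(np.uint8))
    for i in range(1,k):
        if st[i,4]>30:q=P[l==i];print(n,st[i],q.min(0).round(3),q.max(0).round(3),np.median(q,0).round(3))
E
python3 look.py a
```

```text
t 4.05 tcp [0.5221 0.1669 0.3235] tool y deg 84.1 gap 0.0236 F [ 0.6  0.  -2.1]
tool shift mm [ 1.  -1.1  0. ]
scene [412 119  28  31 214] [0.461 0.143 0.201] [0.563 0.181 0.321] [0.475 0.154 0.257]
scene [412 156  40  37 850] [0.558 0.133 0.193] [0.589 0.188 0.274] [0.584 0.153 0.23 ]
side [274 109  13  26 167] [0.555 0.13  0.2  ] [0.58  0.173 0.261] [0.564 0.138 0.242]
side [240 117  14  28 279] [0.455 0.141 0.199] [0.482 0.181 0.261] [0.464 0.148 0.234]
```

View pics/a_scene.png

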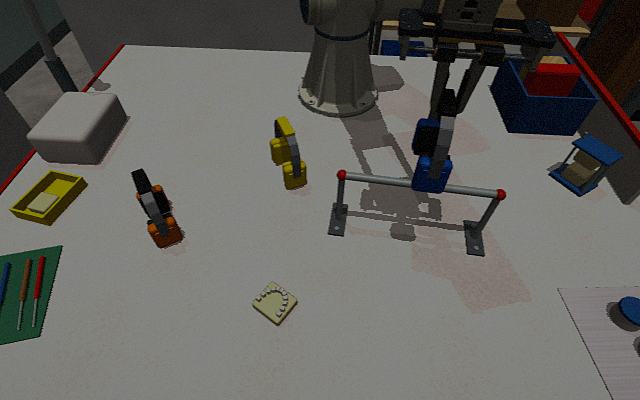

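The blue pair straddles the bar near its middle at (432,150), cups fore and aft, and its centre is within 2 mm. Lowering to just above contact.

Call:
{"name": "play_rows", "arguments": {
  "targets": [
    {"x":1,"y":-1,"z":20,"yaw":0,"fingers":-1},
    {"x":1,"y":-1,"z":50,"yaw":0,"fingers":-1},
    {"x":1,"y":-1,"z":80,"yaw":0,"fingers":-1},
    {"x":1,"y":-1,"z":105,"yaw":0,"fingers":-1},
    {"x":1,"y":-1,"z":125,"yaw":0,"fingers":-1}
  ]
}}

```text
time: 4.57
tool_pos: [0.5207, 0.1637, 0.1967]
tool_rot: [-0.001, 0.053, 0.999, -0.0]
force: [0.3, 0.1, -2.7]
finger_gap: 0.024
gripper_force: 30.0
```

Call:
{"name": "play_rows", "arguments": {
  "targets": [
    {"x":0,"y":0,"z":12,"yaw":0,"fingers":-1},
    {"x":0,"y":0,"z":22,"yaw":0,"fingers":-1},
    {"x":0,"y":0,"z":30,"yaw":0,"fingers":-1},
    {"x":0,"y":0,"z":32,"yaw":0,"fingers":-1},
    {"x":0,"y":0,"z":32,"yaw":0,"fingers":-1}
  ]
}}

```text
time: 4.98
tool_pos: [0.5216, 0.165, 0.1665]
tool_rot: [-0.0, 0.053, 0.999, -0.0]
force: [0.0, -0.6, -2.3]
finger_gap: 0.0233
gripper_force: 30.0
```

Call:
{"name": "play_rows", "arguments": {
  "targets": [
    {"x":0,"y":0,"z":2,"yaw":0,"fingers":-1},
    {"x":0,"y":0,"z":3,"yaw":0,"fingers":-1},
    {"x":0,"y":0,"z":4,"yaw":0,"fingers":-1},
    {"x":0,"y":0,"z":4,"yaw":0,"fingers":-1}
  ]
}}

```text
time: 5.32
tool_pos: [0.5216, 0.1655, 0.1629]
tool_rot: [0.0, 0.052, 0.999, 0.0]
force: [-0.2, -0.2, -2.6]
finger_gap: 0.0237
gripper_force: 30.0
```

Call:
{"name": "play_rows", "arguments": {
  "targets": [
    {"x":0,"y":0,"z":1,"yaw":0,"fingers":-1},
    {"x":0,"y":0,"z":1,"yaw":0,"fingers":-1},
    {"x":0,"y":0,"z":1,"yaw":0,"fingers":-1}
  ]
}}

```text
time: 5.57
tool_pos: [0.5215, 0.1655, 0.1616]
tool_rot: [0.0, 0.052, 0.999, 0.0]
force: [-0.1, -0.5, -2.0]
finger_gap: 0.0239
gripper_force: 30.0
```

Call:
{"name": "play_rows", "arguments": {
  "targets": [
    {"x":0,"y":0,"z":1,"yaw":0,"fingers":-1},
    {"x":0,"y":0,"z":1,"yaw":0,"fingers":-1},
    {"x":0,"y":0,"z":1,"yaw":0,"fingers":-1}
  ]
}}

```text
time: 5.82
tool_pos: [0.5215, 0.1654, 0.1606]
tool_rot: [-0.0, 0.052, 0.999, -0.0]
force: [-0.7, 0.5, -2.6]
finger_gap: 0.0237
gripper_force: 30.0
```

```bash
python3 look.py b; python3 -c "
import cv2
a=cv2.imread('pics/b_scene.png')[100:250,340:510];b=cv2.imread('pics/b_side.png')[80:230,220:390][:,:170]
cv2.imwrite('pics/b.png',cv2.resize(cv2.hconcat([a,b]),None,fx=2.3,fy=2.3,interpolation=2))"
```

```text
t 5.82 tcp [0.5215 0.1654 0.1606] tool y deg 84.0 gap 0.0237 F [-0.7  0.5 -2.6]
tool shift mm [0.5 0.5 0. ]
scene [397 186   7  17  42] [0.471 0.131 0.042] [0.524 0.148 0.142] [0.477 0.144 0.07 ]
scene [395 217  32  28 508] [0.559 0.132 0.029] [0.588 0.186 0.121] [0.583 0.152 0.07 ]
side [247 171  12  26 230] [0.454 0.14  0.038] [0.483 0.19  0.098] [0.465 0.148 0.077]
```

View pics/b.png

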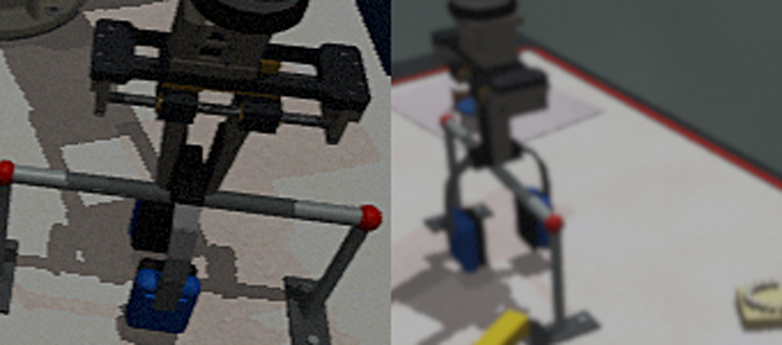

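The cups hang one on each side of the bar, in the left half at (150,220) and (163,295), and the pad is just above it. There's no contact force yet, so I'll creep down.

Call:
{"name": "play_rows", "arguments": {
  "targets": [
    {"x":0,"y":0,"z":0.7,"yaw":0,"fingers":-1},
    {"x":0,"y":0,"z":0.7,"yaw":0,"fingers":-1},
    {"x":0,"y":0,"z":0.7,"yaw":0,"fingers":-1}
  ]
}}

```text
time: 6.17
tool_pos: [0.5215, 0.1654, 0.1603]
tool_rot: [0.0, 0.052, 0.999, 0.0]
force: [-1.6, -0.6, 4.4]
finger_gap: 0.0237
gripper_force: 30.0
```

Call:
{"name": "play_rows", "arguments": {
  "targets": [
    {"x":0,"y":0,"z":0.7,"yaw":0,"fingers":-1},
    {"x":0,"y":0,"z":0.7,"yaw":0,"fingers":-1},
    {"x":0,"y":0,"z":0.7,"yaw":0,"fingers":-1}
  ]
}}

```text
time: 6.42
tool_pos: [0.5216, 0.1655, 0.1603]
tool_rot: [0.0, 0.052, 0.999, 0.0]
force: [-5.4, -1.2, 11.4]
finger_gap: 0.024
gripper_force: 30.0
```

Contact. I'll ease off slightly, soften the grip, then open a little.

Call:
{"name": "play_rows", "arguments": {
  "targets": [
    {"x":0,"y":0,"z":-0.6,"yaw":0,"fingers":-1},
    {"x":0,"y":0,"z":-0.6,"yaw":0,"fingers":-1},
    {"x":0,"y":0,"z":-0.6,"yaw":0,"fingers":-1},
    {"x":0,"y":0,"z":-0.6,"yaw":0,"fingers":-1}
  ],
  "newtons": 3
}}

```text
time: 6.75
tool_pos: [0.5219, 0.1656, 0.16]
tool_rot: [0.0, 0.052, 0.999, 0.0]
force: [-0.4, 0.4, 3.8]
finger_gap: 0.0239
gripper_force: 3.0
```

Call:
{"name": "play_rows", "arguments": {
  "targets": [
    {"x":0,"y":0,"z":0,"yaw":0,"fingers":-0.4},
    {"x":0,"y":0,"z":0,"yaw":0,"fingers":-0.3},
    {"x":0,"y":0,"z":0,"yaw":0,"fingers":-0.2},
    {"x":0,"y":0,"z":0,"yaw":0,"fingers":-0.1},
    {"x":0,"y":0,"z":0,"yaw":0,"fingers":0}
  ]
}}

```text
time: 7.17
tool_pos: [0.5214, 0.1654, 0.1596]
tool_rot: [-0.0, 0.052, 0.999, -0.0]
force: [0.2, -0.3, -0.8]
finger_gap: 0.0447
gripper_force: 0.0
```

```bash
python3 look.py c
```

```text
t 7.17 tcp [0.5214 0.1654 0.1596] tool y deg 84.0 gap 0.0447 F [ 0.2 -0.3 -0.8]
tool shift mm [0.5 0.6 0. ]
scene [396 187   8  17  43] [0.471 0.142 0.036] [0.49  0.148 0.093] [0.477 0.143 0.065]
scene [394 217  33  28 512] [0.559 0.131 0.029] [0.589 0.186 0.112] [0.583 0.15  0.071]
side [247 171  12  27 229] [0.455 0.141 0.036] [0.483 0.189 0.098] [0.466 0.148 0.076]
```

It stays put, so I'll retract straight up.

Call:
{"name": "play_rows", "arguments": {
  "targets": [
    {"x":0,"y":0,"z":-5,"yaw":0,"fingers":0},
    {"x":0,"y":0,"z":-15,"yaw":0,"fingers":0},
    {"x":0,"y":0,"z":-40,"yaw":0,"fingers":0},
    {"x":0,"y":0,"z":-75,"yaw":0,"fingers":0},
    {"x":0,"y":0,"z":-110,"yaw":0,"fingers":0}
  ]
}}

```text
time: 7.68
tool_pos: [0.5209, 0.1652, 0.2714]
tool_rot: [-0.001, 0.052, 0.999, -0.0]
force: [0.6, -0.1, 0.1]
finger_gap: 0.0458
gripper_force: 0.0
```

Call:
{"name": "play_rows", "arguments": {
  "targets": [
    {"x":0,"y":0,"z":0,"yaw":0,"fingers":0},
    {"x":0,"y":0,"z":0,"yaw":0,"fingers":0},
    {"x":0,"y":0,"z":0,"yaw":0,"fingers":0},
    {"x":0,"y":0,"z":0,"yaw":0,"fingers":0},
    {"x":0,"y":0,"z":0,"yaw":0,"fingers":0}
  ]
}}

```text
time: 8.1
tool_pos: [0.5207, 0.1652, 0.2685]
tool_rot: [-0.001, 0.052, 0.999, -0.0]
force: [-0.8, 0.1, -0.3]
finger_gap: 0.046
gripper_force: 0.0
```

```bash
python3 look.py d; python3 - <<'E'
from m import *
K,T=cam("wrist");p,d=arm.snapshot("wrist");P=cloud(K,T,d);v=p.max(2);z=P[...,2]
q=P[(v<70)&(z>.168)&(z<.19)&(np.hypot(P[...,0]-.521,P[...,1]-.166)<.045)]
print(len(q),np.median(q[:,2]),cv2.minAreaRect((q[:,:2]*1000).astype(np.float32)))
A=np.c_[q[:,:2]-q[:,:2].mean(0),np.ones(len(q))];print("slope",np.linalg.lstsq(A,q[:,2],rcond=None)[0])
E
```

```text
t 8.1 tcp [0.5207 0.1652 0.2685] tool y deg 84.0 gap 0.046 F [-0.8  0.1 -0.3]
tool shift mm [-0.2  0.8 -0. ]
scene [396 186  12  18  49] [0.472 0.129 0.035] [0.526 0.155 0.143] [0.478 0.143 0.072]
scene [394 217  33  28 517] [0.559 0.131 0.03 ] [0.589 0.186 0.111] [0.583 0.15  0.072]
side [247 171  12  27 229] [0.454 0.14  0.036] [0.483 0.194 0.097] [0.465 0.148 0.075]
side [283 177   5  10  32] [0.555 0.133 0.038] [0.567 0.142 0.069] [0.561 0.136 0.052]
1893 0.17605617398499301 ((518.4328002929688, 166.55345153808594), (23.22406578063965, 64.88612365722656), 83.39617156982422)
slope [0.02200588 0.01036702 0.17590107]
```

View pics/d_scene.png

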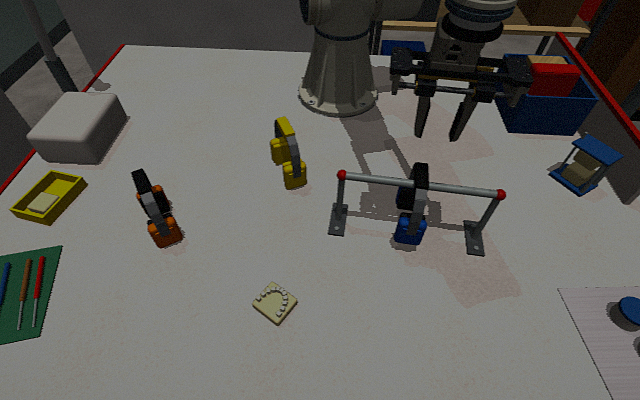

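The blue pair hangs on the bar's middle at (412,200), level and square (83.4° against 84.3°), pad top at 0.176 m. The gripper is clear and the orange pair and jaw model haven't moved. Handing in.

```bash
python3 -c "
from station import arm
print(arm.finish_job())"
```

```text
the job is handed in; nothing more can be done
None
```

The blue ear defenders hang level and within about 1° of square over the middle of the rail, one cup on each side; the job was handed in at about 8 s with the gripper clear and the orange pair and jaw model untouched.

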